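# Book in the job trays and test their stones at the jeweller's bench

## Robot

A 7-joint arm with a two-finger parallel gripper is mounted at the origin on the work surface. World frame = base frame: x ahead of the robot, y to its left, z up, the work surface at z = 0. Lengths are in m, angles in rad, forces in N, time in s.
With the tool pointing down it reaches from about 0.425 to 0.875 m from the base axis. Payload 4.7 kg.
Tool frame: the origin (TCP) lies at the very end of the fingers, on their centre line; the grasp point (between the pads) lies 19 mm behind it; z points along the fingers, y is the line along which they close (so a half turn about z gives the same grasp; the last joint's range is limited). The gripper opens to 85 mm and grips with 20 to 120 N. Pads are 22 mm wide; open, the fingers measure 114 mm over their backs; the gripper's body (76 mm by 85 mm) begins 54 mm behind the grasp point. The pads swing forward as they close: fully open they stand 13 mm farther back than shut.
Start: joints at [-1.265, 0.321, -0.07, 1.45, 0.023, 1.371, -0.057], TCP at [0.187, 0.623, 0.231] pointing down, gripper open.
Joint ranges: [-2.86, 2.86], [-0.3, 2.09], [-1.38, 1.24], [0.06, 2.45], [-1.56, 4.7], [0.09, 2.05], [-2.69, 2.69]. Speed limits (rad/s): [2.57, 2.57, 3.14, 3.14, 3.14, 3.14, 3.14].

## Interface

Orientations are given as a rotation vector (axis times angle).
In Python, from bench import ctrl, command_gripper, solver, snapshot, camera_info, find_in, trace, monitor gives the robot as it stands. Calls block until the motion is done:
- ctrl.movep(position, orientation): joint-space move of the TCP to a pose.
- ctrl.line_to(position, frame=None, rate=0.15): straight line of the TCP; frame=None keeps the orientation; rate is the mean speed in m/s.
- ctrl.movej(angles): joint-space move.
- command_gripper(opening, grasp_force=None): opening from 0.0 (shut) to 1.0 (fully open); grasp_force is the grip in N (None keeps the last); returns when the fingers have stopped.
- ctrl.hold(seconds).
- solver.solve_ik(position, orientation): joint angles nearest the present ones, or None.
- snapshot(name): name is "scene" or "top" or "wrist"; returns (picture, depth): 420x560x3 uint8, red, green, blue; 420x560 float32, m along the optical axis (not along the pixel's ray), 0 where there is no reading.
- camera_info(name): a dict with "camera_matrix" (3x3 intrinsics, pixels), "world_to_cam" (4x4, takes a point from world to camera coordinates). Camera axes: x right, y down, z forward; pixel columns grow to the right and rows downward; lengths in m; the calibration is good to about 2 mm. A picture is of the moment at which its call begins: read the wrist's pose just before it. camera_info takes no time and is no camera call; for the wrist camera it gives the pose at the moment of the call.
A pose or a line that the arm cannot do raises ctrl.Unreachable and nothing moves.
- ctrl.job_done(): hands the job in; it is judged then, once.
Trained networks look in the newest picture that a camera, given by its name, has taken for a name from the list of things; names that differ only in an ending like _2 or _b are one class to them, and where a whole thing is asked for, a point or a joint stands for the part that bears it (a point fixed in the world has none). Each returns a list of dicts, best first, with "confidence" (0 to 1); they miss things now and then, are a little off and sometimes report something else, mostly with a low value. They report only what shows in the picture. A call takes as long as a camera call.
- find_in(target, camera): "xyz" ([x, y, z] in m, in the coordinates of the camera as it stood for that picture, good to about 4 mm: the middle of the surface that is visible of it).
- trace(target, camera): "mask" (420x560 bool, what is visible of it).
Readings, each from a call of its own:
- monitor.get_time_s(): time.
- monitor.get_joints(): joint angles.
- monitor.get_dq(): joint speeds.
- monitor.get_tau(): joint torques, N m.
- monitor.get_tcp_pos(): TCP position.
- monitor.get_tcp_rot(): TCP orientation.
- monitor.get_ft_force(): force on the tool from outside, world axes, zero at the start.
- monitor.get_moment(): the same for the moment, N m.
- monitor.get_width(): opening from 0.0 (shut) to 1.0 (fully open).
- monitor.get_gripper_force(): force on a finger pad.
Only numpy, scipy, OpenCV 4.12 (cv2) and the standard library are available. Lean on these libraries where they do the work, as an engineer would, in place of code of your own. Each camera call takes 0.05 s, during which the arm holds its last target. There are 200 camera calls.

## Task

Take the barcode scanner from its cradle and read the label of every tray on the bench one after the other, from the robot's left to its right: aim it squarely at the label from about a hand's breadth (100 mm) away with its scan line along the label and hold it still for a second, and when all are read lay the scanner back home in its cradle. Then switch the stone tester on with its toggle, take the pen from its well in the console and, holding it upright, press its sprung nib gently for a second first on the centre of the console's reference disc and then on the centre of each tray's stone, again from left to right, put the pen back fully down in its well and switch the tester off. Leave the trays standing flat on the bench and do not shift the pliers or the ring clamp.

Things in the scene. Friction and masses are not known exactly. Their poses are not given: they have to be found in the camera images.
- scanner: Grey barcode scanner, loose, 130 g, 130 mm long: handle 30 mm wide, 26 thick; head at the nose 60 wide, 46 long, 28 thick. Origin: middle of the handle 80 mm behind the nose face, a good grip (on the 30 mm sides); handle ends 50 mm behind it. Own axes: lying in its cradle z is up, y across its width, and from handle to nose it slopes down at 55 deg along (0.574, 0, -0.819).
- scan_window (a point): Middle of the window in the scanner's nose, at (49.2, 0, -63.2) mm in the scanner's axes. z: out along the beam (the nose direction); y: the scan line (the scanner's y). Reads a label 50 to 150 mm out along the beam, within 12 mm of the beam's centre line, within 20 deg of square and of the scan line, kept so for 0.8 s without a break.
- cradle_seat (a point): Where the scanner's origin is, and how its axes lie, when home in the fixed black cradle; 99 mm above the bench. Cradle: base 130 x 88 mm; a plate sloping down to +x at 55 deg, open above, a 7 mm lip at its foot for the nose, flared cheeks 2 to 4 mm beside the head; only a 16 mm bar under the handle. Let go a little above the lip, the scanner slides home.
- pen: Stone tester pen, loose, 70 g, round: black barrel 18 mm across and 78 long, below it an aluminium shank 9 mm across and 30 long, then a copper nib 3 mm across. Origin: centre of the barrel's lower end (its shoulder). z runs along the pen from nib to barrel, up as it stands in its well.
- pen_tip (a point): End of the pen's nib, 42 mm below the pen's origin along its axis while the nib is out.
- nib (a joint): How far the sprung nib is pushed into the pen, 0 (out) to 0.005 m (all in); about 1.2 N to start and 3.2 N at the end of its travel, rigid beyond. A touch counts once the nib bears with over 1 N for 0.8 s (1 to 4 mm in does it), the pen within 15 deg of upright.
- well (a point): Centre of the mouth of the pen's well in the flat top of the stone tester console (grey, fixed, 100 (x) x 150 (y) x 58 mm high, row of lights on its -x side; it may change places with the cradle), at (5, 45, 58) mm in its axes (origin under its middle; this point's axes are the console's); upright, 12 mm wide, 52 deep. With the pen home its shoulder rests on the top, its origin at this point.
- ref_disc (a point): Centre of the top of the steel reference disc, 18 mm across, 1.5 mm proud of the console's top, at (5, -5, 59.5) mm in the console's axes, 50 mm from the well.
- power (a joint): The console's power toggle, a steel bat lever: 0 (off, leaning 26 deg to the console's -x) to 0.9 rad (on, leaning 26 deg to +x). Counts as on above 0.7 and off below 0.2. Stays where it is left; about 1.3 N at its end moves it.
- toggle_end (a point): Free end of the power toggle, 35 mm from its pivot; the pivot lies at (0, -55, 61) mm in the console's axes and turns about the console's y, so pushing the end towards +x switches on, towards -x off. The bat is 8 mm thick.
- ring_tray: Grey job tray, loose, 250 g, 80 (x) x 56 (y) mm, leftmost of up to four (absent in some starts). Origin under its middle, label at the -x side. Flat black pad 30 mm high behind the label; fixed on it at x = 14.5 mm a ring standing in the pad's slit, stone 11 x 12 mm.
- ring_tray_label (a point): Centre of the barcode label (50 x 24 mm, white, black bars) on the tray's front ledge, at (-27.5, 0, 21.6) mm in the tray's axes. z: its outward normal, 30 deg off vertical towards the tray's -x; y: its length, across the bars.
- ring_tray_stone (a point): Centre of the flat, level top of the green stone, at (14.5, 0, 52) mm in the tray's axes.
- pendant_tray: Grey job tray, loose, 250 g, 80 (x) x 56 (y) mm, second from the left of up to four (absent in some starts). Origin under its middle, label at the -x side. Flat black pad 30 mm high behind the label; fixed on it at x = 14.5 mm a round pendant lying flat, round stone 13 mm across.
- pendant_tray_label (a point): Centre of the barcode label (50 x 24 mm, white, black bars) on the tray's front ledge, at (-27.5, 0, 21.6) mm in the tray's axes. z: its outward normal, 30 deg off vertical towards the tray's -x; y: its length, across the bars.
- pendant_tray_stone (a point): Centre of the flat, level top of the green stone, at (14.5, 0, 39) mm in the tray's axes.
- brooch_tray: Grey job tray, loose, 250 g, 80 (x) x 56 (y) mm, third from the left of up to four (absent in some starts). Origin under its middle, label at the -x side. Flat black pad 30 mm high behind the label; fixed on it at x = 14.5 mm a bar brooch lying across the pad, square stone 11 x 11 mm at its middle.
- brooch_tray_label (a point): Centre of the barcode label (50 x 24 mm, white, black bars) on the tray's front ledge, at (-27.5, 0, 21.6) mm in the tray's axes. z: its outward normal, 30 deg off vertical towards the tray's -x; y: its length, across the bars.
- brooch_tray_stone (a point): Centre of the flat, level top of the green stone, at (14.5, 0, 43) mm in the tray's axes.
- cufflink_tray: Grey job tray, loose, 250 g, 80 (x) x 56 (y) mm, rightmost of up to four (absent in some starts). Origin under its middle, label at the -x side. Flat black pad 30 mm high behind the label; fixed on it at x = 14.5 mm a cufflink standing on its swivel bar, round stone 13 mm across.
- cufflink_tray_label (a point): Centre of the barcode label (50 x 24 mm, white, black bars) on the tray's front ledge, at (-27.5, 0, 21.6) mm in the tray's axes. z: its outward normal, 30 deg off vertical towards the tray's -x; y: its length, across the bars.
- cufflink_tray_stone (a point): Centre of the flat, level top of the green stone, at (14.5, 0, 48.5) mm in the tray's axes.
- pliers: Pliers with red handles, about 155 x 55 x 12 mm, lying loose in front of the trays; a bystander. Origin under the pivot.
- ring_clamp: Wooden ring clamp lying loose, 120 x 30 x 24 mm, a steel band round its waist; a bystander. Origin under its middle.

How it is judged:
By the outcome, as a careful person would: the job done as asked, in the order asked, and still so for the second after the job is handed in, with the robot touching nothing.
Of ring_tray, pendant_tray, brooch_tray, cufflink_tray only 2 to 4 are there at a start; the rules pass over those that are not, and their reading is None.
At some moment in a run one of ring_tray, pendant_tray, brooch_tray, cufflink_tray may be knocked a few centimetres aside while the robot is not near it.
It also fails if it takes over 210 s, if anything falls off the work surface, if the arm or the gripper's body presses on something with over 40 N, if the wrist force passes 120 N, or if a joint passes its speed limit or range.

## Working session

There is one attempt and no reset: what is moved stays moved. The work goes in short steps, each a Python script; the robot and the scene stay as the last script left them, time stands still between calls to the robot, and variables do not carry over. Pictures are saved under pics/ and viewed, at most 14 in all, crops included, and the job is handed in when it is done.

```bash
ls; mkdir -p pics; python3 - <<'E'
from bench import *
import cv2,numpy as np
for n in ("scene","top"):
    p,d=snapshot(n); cv2.imwrite(f"pics/{n}0.png",p[:,:,::-1])
    i=camera_info(n);print(n,np.round(i["camera_matrix"],1).tolist());W=np.linalg.inv(i["world_to_cam"]);print(np.round(W,3).tolist())
    for t in ["scanner","cradle_seat","pen","well","power","ref_disc","ring_tray","pendant_tray","brooch_tray","cufflink_tray","ring_tray_label","pendant_tray_label","brooch_tray_label","cufflink_tray_label","ring_tray_stone","pendant_tray_stone","brooch_tray_stone","cufflink_tray_stone","pliers","ring_clamp"]:
        try:
            for r in find_in(t,n)[:2]:
                print(t,round(r["confidence"],2),np.round(W[:3,:3]@r["xyz"]+W[:3,3],3))
        except Exception as e: print(t,repr(e)[:80])
print(monitor.get_time_s(), monitor.get_tcp_rot())
E
```

```text
bench.py
pics
scene [[418.7, 0.0, 273.7], [0.0, 418.7, 210.7], [0.0, 0.0, 1.0]]
[[-0.41, 0.55, -0.727, 1.25], [0.912, 0.251, -0.324, 0.325], [0.004, -0.796, -0.605, 0.67], [0.0, 0.0, 0.0, 1.0]]
scanner 0.78 [ 0.491 -0.345  0.077]
cradle_seat 0.82 [ 0.45  -0.334  0.013]
pen 0.73 [ 0.486 -0.348  0.085]
pen 0.65 [0.473 0.419 0.1  ]
well 0.71 [0.477 0.373 0.059]
power 0.56 [0.425 0.325 0.077]
ref_disc 0.74 [0.473 0.372 0.059]
ring_tray 0.41 [0.651 0.355 0.025]
pendant_tray 0.94 [0.632 0.068 0.029]
pendant_tray 0.19 [ 0.49  -0.346  0.076]
brooch_tray 0.57 [ 0.611 -0.048  0.028]
cufflink_tray 0.53 [0.468 0.418 0.103]
cufflink_tray 0.18 [ 0.489 -0.346  0.082]
ring_tray_label 0.55 [0.654 0.355 0.023]
pendant_tray_label 0.89 [0.632 0.066 0.027]
brooch_tray_label 0.85 [ 0.608 -0.046  0.027]
brooch_tray_label 0.72 [ 0.437 -0.017  0.011]
ring_tray_stone 0.62 [0.471 0.416 0.101]
pendant_tray_stone 0.96 [0.632 0.066 0.027]
pendant_tray_stone 0.44 [ 0.45  -0.333  0.011]
brooch_tray_stone 0.61 [ 0.614 -0.045  0.032]
brooch_tray_stone 0.59 [ 0.437 -0.013  0.013]
pliers 0.61 [ 0.612 -0.048  0.028]
pli
[... 405 characters left out ...]
0.373 0.057]
power 0.47 [ 0.582 -0.059  0.03 ]
ref_disc 0.64 [0.434 0.374 0.057]
ref_disc 0.61 [ 0.429 -0.019  0.014]
ring_tray 0.7 [ 0.584 -0.054  0.024]
pendant_tray 0.63 [0.608 0.06  0.029]
brooch_tray 0.92 [ 0.584 -0.056  0.027]
brooch_tray 0.56 [0.611 0.062 0.03 ]
pendant_tray_label 0.75 [0.602 0.067 0.028]
pendant_tray_label 0.47 [ 0.48  -0.346  0.082]
brooch_tray_label 0.78 [ 0.583 -0.052  0.029]
pendant_tray_stone 0.83 [0.605 0.059 0.029]
brooch_tray_stone 0.9 [ 0.584 -0.054  0.028]
cufflink_tray_stone 0.63 [ 0.584 -0.051  0.031]
pliers 0.59 [ 0.477 -0.347  0.08 ]
pliers 0.57 [ 0.431 -0.02   0.014]
ring_clamp 0.78 [0.638 0.352 0.018]
2.1 [4.56712021e-01 3.10814806e+00 8.70667065e-05]
```

View pics/scene0.png

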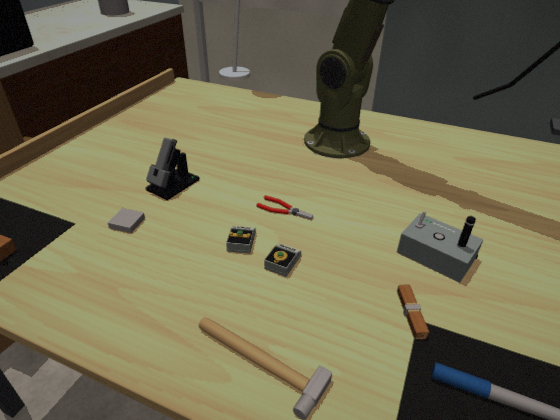

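View pics/top0.png

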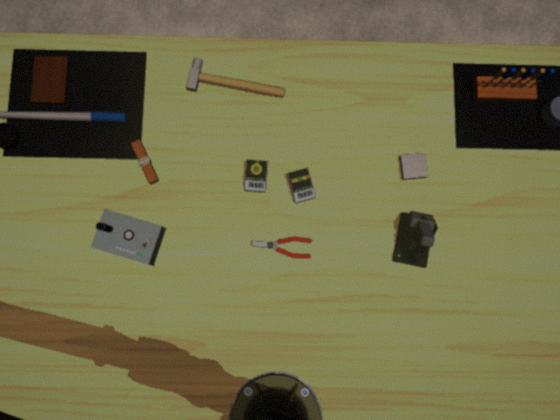

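The pictures show two trays: pendant, top (256,175), and brooch, top (300,185). The console is on the left (128,238) with the pen at its far left corner, and the scanner is in its cradle on the right (415,238). The grey block at (413,166) is only a distractor. Next are close wrist views, two places each.

```bash
cat > h.py <<'E'
from bench import *
import cv2,numpy as np
from scipy.spatial.transform import Rotation as R
def down(yaw=0.0):
    """tool z down, tool x at yaw in world (y = yaw-90)"""
    c,s=np.cos(yaw),np.sin(yaw)
    return np.array([[c,s,0],[s,-c,0],[0,0,-1.]])
def rv(M): return R.from_matrix(M).as_rotvec()
def T_tcp():
    T=np.eye(4);T[:3,:3]=R.from_rotvec(monitor.get_tcp_rot()).as_matrix();T[:3,3]=monitor.get_tcp_pos();return T
def cam(n):
    i=camera_info(n);return np.array(i["camera_matrix"]),np.linalg.inv(i["world_to_cam"])
def look(target,M,h,off=(0,0)):
    """put the wrist camera's axis through target at camera distance h, tool orientation M"""
    T=T_tcp();K,W=cam("wrist");tc=np.linalg.inv(T)@W
    Rc=M@tc[:3,:3];p=np.array(target)+np.r_[off,0]-Rc[:,2]*h
    ctrl.movep(p-M@tc[:3,3],rv(M))
def shot(name):
    K,W=cam("wrist");p,d=snapshot("wrist");cv2.imwrite(f"pics/{name}.png",p[:,:,::-1])
    np.savez(f"pics/{name}.npz",p=p,d=d,K=K,W=W);return p,d,K,W
def cloud(d,K,W):
    v,u=np.mgrid[:d.shape[0],:d.shape[1]]
    P=np.stack([(u-K[0,2])/K[0,0]*d,(v-K[1,2])/K[1,1]*d,d],-1)@W[:3,:3].T+W[:3,3]
    P[d<=0]=np.nan;return P
def toplane(uv,z,K,W):
    r=W[:3,:3]@np.array([(uv[0]-K[0,2])/K[0,0],(uv[1]-K[1,2])/K[1,1],1.]);return W[:3,3]+r*(z-W[2,3])/r[2]
def px(P,K,W):
    c=W[:3,:3].T@(np.asarray(P)-W[:3,3]);return K[:2,:2]@(c[:2]/c[2])+K[:2,2]
E
python3 - <<'E'
from h import *
T=T_tcp();K,W=cam("wrist");print(np.round(K,1).tolist(),np.round(np.linalg.inv(T)@W,3).tolist(),np.round(T,2).tolist())
M=down(0.0)
for name,t,h in (("con",(0.435,0.373,0.06),0.36),("tray",(0.6,0.0,0.03),0.36),("crad",(0.47,-0.34,0.06),0.36)):
    for k,o in enumerate([(0.0,0.03),(0.0,-0.03)]):
        try: look(t,M,h,o)
        except ctrl.Unreachable: print("unreach",name,k); continue
        shot(f"{name}{k}")
    if name!="con":
      for tg in (["pendant_tray","pendant_tray_stone","pendant_tray_label","brooch_tray","brooch_tray_stone"] if name=="tray" else ["scanner","scan_window","cradle_seat"]):
        K,W=cam("wrist")
        for r in find_in(tg,"wrist")[:2]: print(tg,round(r["confidence"],2),np.round(W[:3,:3]@r["xyz"]+W[:3,3],3))
a=[cv2.imread(f"pics/{n}0.png") for n in("con","tray","crad")]
cv2.imwrite("pics/m1.png",np.vstack([np.hstack([cv2.resize(x,(400,300)) for x in a[:2]]),np.hstack([cv2.resize(a[2],(400,300)),cv2.resize(cv2.imread("pics/crad1.png"),(400,300))])]))
print(monitor.get_time_s())
E
```

```text
[[354.8, 0.0, 282.6], [0.0, 354.8, 205.3], [0.0, 0.0, 1.0]] [[-0.001, -0.948, -0.317, 0.082], [1.0, -0.001, -0.001, 0.0], [0.0, -0.317, 0.948, -0.142], [0.0, 0.0, 0.0, 1.0]] [[-0.96, 0.29, 0.0, 0.19], [0.29, 0.96, 0.0, 0.62], [-0.0, 0.0, -1.0, 0.23], [0.0, 0.0, 0.0, 1.0]]
pendant_tray 0.93 [0.616 0.066 0.03 ]
pendant_tray_stone 0.72 [0.615 0.062 0.026]
pendant_tray_label 0.87 [0.619 0.063 0.033]
brooch_tray 0.88 [ 0.594 -0.05   0.028]
brooch_tray_stone 0.84 [ 0.596 -0.05   0.025]
scanner 0.72 [ 0.482 -0.345  0.09 ]
scanner 0.28 [ 0.452 -0.341  0.007]
scan_window 0.7 [ 0.482 -0.349  0.085]
cradle_seat 0.64 [ 0.455 -0.341  0.01 ]
8.2583
```

View pics/m1.png

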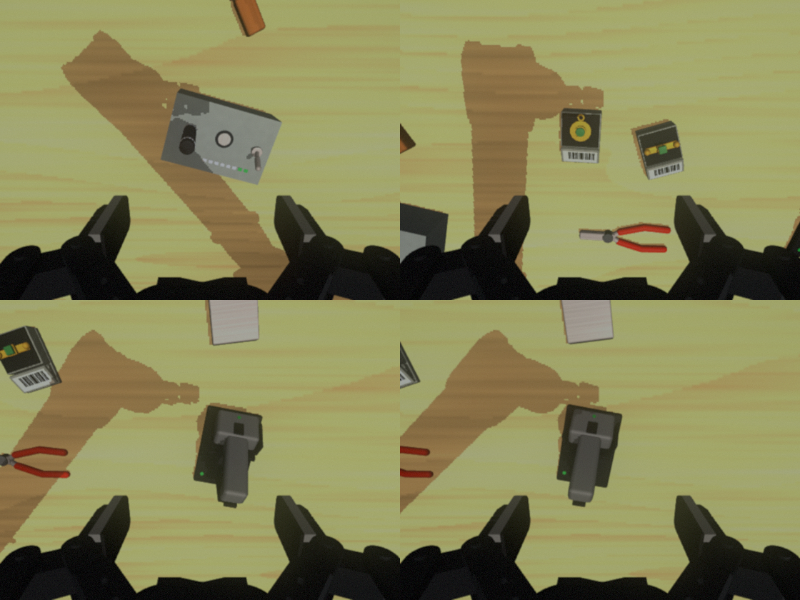

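```bash
cat > an.py <<'E'
import sys;sys.argv
from h import *
def rect(pts):
    (c,s,a)=cv2.minAreaRect((pts*1000).astype(np.float32)); return np.round(np.array(c)/1000,4),np.round(s,1),round(a,1)
def comps(name,lo,hi,minpx=200):
    f=np.load(f"pics/{name}.npz");P=cloud(f["d"],f["K"],f["W"]);z=P[...,2]
    m=((z>lo)&(z<hi)).astype(np.uint8);m[260:]=0
    m=cv2.morphologyEx(m,cv2.MORPH_OPEN,np.ones((3,3)))
    n,l,st,_=cv2.connectedComponentsWithStats(m)
    for i in range(1,n):
        if st[i,4]>minpx:
            q=P[l==i];print(name,st[i].tolist(),"z",np.round(np.percentile(q[:,2],[5,50,95]),4),*rect(q[:,:2]))
E
python3 - <<'E'
from an import *
for k in "01":
    f=np.load(f"pics/con{k}.npz");P=cloud(f["d"],f["K"],f["W"]);print("bench",np.round(np.nanpercentile(P[:200,300:,2],[5,25,50]),4))
    comps("con"+k,.053,.064); comps("con"+k,.125,.145,30); comps("con"+k,.0725,.11,20)
    comps("tray"+k,.012,.07); comps("tray"+k,.026,.034)
    comps("crad"+k,.004,.2); comps("crad"+k,.05,.2)
E
```

```text
bench [-0.0015 -0.0007 -0.0001]
con0 [225, 130, 169, 129, 13031] z [0.0566 0.0578 0.0592] [0.4406 0.3789] [150.4 100.8] 74.3
con0 [251, 192, 23, 25, 445] z [0.1267 0.1354 0.1367] [0.4585 0.4207] [17.5 17.6] 43.1
con0 [256, 177, 19, 14, 186] z [0.0741 0.0912 0.1081] [0.4634 0.4197] [17.4  7. ] 77.1
con0 [356, 219, 9, 20, 148] z [0.0747 0.0856 0.0931] [0.4171 0.3289] [ 7.  14.3] 74.8
tray0 [225, 153, 57, 76, 4006] z [0.0169 0.0293 0.0347] [0.6093 0.0638] [56.1 79.8] 86.6
tray0 [331, 172, 66, 80, 3819] z [0.0167 0.0293 0.0384] [ 0.586  -0.0547] [80.2 56.2] 16.6
tray0 [0, 185, 16, 30, 269] z [0.0128 0.0193 0.0231] [0.6    0.3228] [13.8 30.9] 82.2
tray0 [225, 156, 57, 52, 2473] z [0.0273 0.0299 0.0331] [0.6233 0.0629] [55.7 50.9] 86.8
tray0 [333, 175, 62, 59, 2084] z [0.0273 0.0297 0.0312] [ 0.5996 -0.0506] [51.3 56. ] 16.6
crad0 [292, 0, 71, 64, 4048] z [0.0181 0.0197 0.0211] [ 0.6396 -0.3517] [55.9 65.2] 6.5
crad0 [0, 36, 85, 95, 5380] z [0.0084 0.0277 0.0373] [ 0.586  -0.0553] [80.  58.7] 16.6
crad0 [271, 148, 97, 112, 8326] z [0.0108 0.0649 0.1281] [ 0.4518 -0.3481] [ 88.3 132.5] 79.3
[... 857 characters left out ...]
58, 37, 1214] z [0.0272 0.0297 0.0315] [ 0.6123 -0.0469] [25.1 55.7] 16.2
tray1 [278, 200, 56, 34, 872] z [0.0276 0.0298 0.0312] [ 0.587  -0.0543] [24.8 55.9] 16.4
crad1 [226, 0, 73, 62, 3927] z [0.0181 0.0197 0.0211] [ 0.6387 -0.3517] [54.1 65.2] 6.5
crad1 [0, 65, 26, 59, 839] z [0.0055 0.0145 0.0236] [ 0.5733 -0.0837] [26.5 60.5] 76.4
crad1 [220, 147, 91, 113, 8060] z [0.0108 0.0661 0.1296] [ 0.4519 -0.3481] [ 88.  132.3] 79.3
crad1 [0, 204, 42, 14, 415] z [0.0056 0.0102 0.0123] [ 0.4455 -0.0619] [48.1 12.5] 84.1
crad1 [0, 237, 46, 12, 451] z [0.006  0.0104 0.0125] [ 0.4042 -0.0554] [53.7 14. ] 84.9
crad1 [227, 158, 79, 102, 5392] z [0.0542 0.0758 0.1324] [ 0.4803 -0.3541] [77.1 71.1] 86.4
```

```bash
python3 - <<'E'
from an import *
for k in "01":
    f=np.load(f"pics/crad{k}.npz");P=cloud(f["d"],f["K"],f["W"]);P[270:]=np.nan
    q=P.reshape(-1,3);q=q[np.isfinite(q[:,2])]
    q=q[(abs(q[:,0]-.46)<.1)&(abs(q[:,1]+.348)<.08)&(q[:,2]>.09)]
    print(len(q),np.round(q.min(0),4),np.round(q.max(0),4))
    # upper face: normals by yaw search
    best=[]
    for y in np.radians(np.arange(-20,0,.5)):
        w=q@R.from_euler('z',y).as_matrix()   # into yaw frame
        ww=w[w[:,2]>.1]
        best.append((np.ptp(np.percentile(ww[:,1],[1,99])),np.degrees(y)))
    print(min(best))
    y=np.radians(-10.7);M=R.from_euler('z',y).as_matrix();w=q@M
    n=np.array([.819,0,.574]);a=np.array([.574,0,-.819])
    s=w@n;face=w[(s>np.percentile(s[w[:,2]>.1],90)-.006)&(w[:,2]>.095)]
    c,_,_,_=np.linalg.lstsq(np.c_[face[:,:2],np.ones(len(face))],face[:,2],rcond=None)
    print("slope",np.degrees(np.arctan(-c[0])),c[1],"n.p",np.percentile(s[w[:,2]>.1],[50,80,90,95,99]).round(4),"a.p",np.percentile(w@a,[0,.5,1,5]).round(4),"y",np.percentile(w[w[:,2]>.1][:,1],[1,50,99]).round(4))
    no=np.median(face@n)-.013; ao=np.percentile(w@a,.5)+.05; yo=np.mean(np.percentile(w[w[:,2]>.1][:,1],[1,99]))
    o=n*no+a*ao;o[1]=yo;print("origin cradle frame",o.round(4),"world",(M@o).round(4))
E
```

```text
2334 [ 0.4367 -0.3666  0.09  ] [ 0.4851 -0.3299  0.1455]
(np.float64(0.02854252184277492), np.float64(-11.5))
slope 54.57047100977082 -0.0746208986686474 n.p [0.494  0.4947 0.495  0.4952 0.4957] a.p [0.1683 0.1693 0.1699 0.1723] y [-0.2715 -0.2552 -0.2428]
origin cradle frame [ 0.5199 -0.2571  0.0966] world [ 0.4631 -0.3492  0.0966]
2319 [ 0.4418 -0.3671  0.09  ] [ 0.4848 -0.3313  0.1461]
(np.float64(0.029166391058767283), np.float64(-12.000000000000002))
slope 54.44811842264665 -0.0054390277160909495 n.p [0.4941 0.4947 0.4951 0.4953 0.4958] a.p [0.1673 0.1684 0.1687 0.1713] y [-0.2727 -0.2575 -0.2434]
origin cradle frame [ 0.5194 -0.258   0.0973] world [ 0.4624 -0.35    0.0973]
```

```bash
cat >> h.py <<'E'
def Tm(M,p): T=np.eye(4);T[:3,:3]=M;T[:3,3]=p;return T
def Rz(deg): return R.from_euler('z',deg,degrees=True).as_matrix()
O=np.array([.462,-.3495,.098]); SYAW=-11.0
GP=O+[0,0,-.015]; GM=down(np.radians(SYAW))
T_scan=np.linalg.inv(Tm(GM,GP))@Tm(Rz(SYAW),O)      # scanner in tool
def tray_pose(P,guess,rad=.09):
    """tray centre and yaw (deg) from a cloud, footprint rectangle of points 12..70 mm high near guess"""
    m=(P[...,2]>.012)&(P[...,2]<.07)&(np.hypot(P[...,0]-guess[0],P[...,1]-guess[1])<rad)
    m=cv2.morphologyEx(m.astype(np.uint8),cv2.MORPH_OPEN,np.ones((3,3)))
    n,l,st,_=cv2.connectedComponentsWithStats(m)
    i=1+np.argmax(st[1:,4]);q=P[l==i]
    c,s,a=cv2.minAreaRect((q[:,:2]*1000).astype(np.float32))
    if s[0]<s[1]: a-=90
    a=(a+90)%180-90
    return np.array(c)/1000,a,np.array(s)
def topview():
    p,d=snapshot("top");K,W=cam("top");return cloud(d,K,W)
def scan_tcp(c,yaw,dist=.10):
    A=Rz(yaw);n=A@[-.5,0,np.sqrt(.75)];lab=np.r_[c,0]+A@[-.0275,0,.0216]
    Rs=A@R.from_euler('y',5,degrees=True).as_matrix();w=lab+dist*n
    T=Tm(Rs,w-Rs@[.0492,0,-.0632])@np.linalg.inv(T_scan);return T
E
python3 - <<'E'
from h import *
P=topview()
for g in ((.609,.064),(.586,-.055)): print(tray_pose(P,g))
for c,y in (((.6093,.0637),-3.4),((.586,-.0547),16.6)):
    T=scan_tcp(np.array(c),y);print(T[:3,3].round(3),solver.solve_ik(T[:3,3],rv(T[:3,:3])))
ctrl.movep(GP+[0,0,.12],rv(GM)); command_gripper(0.65,60)
ctrl.line_to(GP+[0,0,.03]); f0=monitor.get_ft_force();ctrl.line_to(GP,rate=.06);print("dF",np.round(np.array(monitor.get_ft_force())-f0,2),monitor.get_tcp_pos())
command_gripper(0.0,60);print("w",monitor.get_width(),monitor.get_gripper_force(),monitor.get_ft_force(),monitor.get_time_s())
p,d,K,W=shot("grip")
E
```

```text
(array([0.60903345, 0.06292447]), -2.9510498046875, array([55.61460114, 80.0222702 ]))
(array([ 0.58558417, -0.05516549]), 16.787595748901367, array([79.52213287, 56.30318069]))
[0.487 0.071 0.161] [-1.03907206  0.12982825  0.92515095  1.88528233 -0.12431422  1.26663425
 -1.70112253]
[ 0.469 -0.09   0.161] [-0.81795103  0.07237015  0.97230941  1.92616997 -0.02339985  1.25353123
 -1.11739824]
dF [ 0.6  -0.39 -0.37] [ 0.46191868 -0.34961404  0.08288823]
w 0.3423002987963287 58.97601127624512 [ 0.58660088 -0.52536449  2.68856403] 10.85
```

View pics/grip.png

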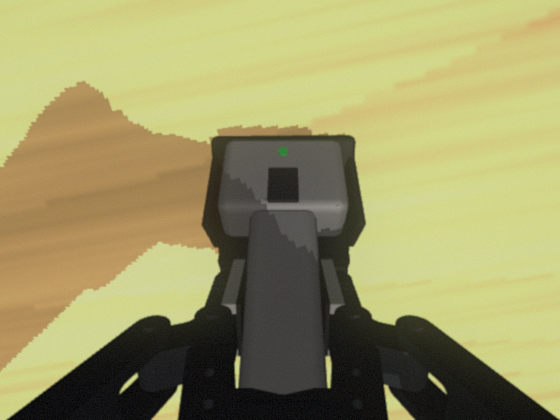

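The scanner is held squarely by the handle (width 29 mm, head centred at x≈283). A green status lamp shows at (283,151). Lifting it and scanning.

```bash
python3 - <<'E'
from h import *
ctrl.line_to(GP+[0,0,.13],rate=.12)
g=[np.array([.6093,.0637]),np.array([.586,-.0547])]
im=[]
for k in (0,1):
    P=topview();c,a,s=tray_pose(P,g[k]);print("pre",c.round(4),round(a,1),s.round(1))
    T=scan_tcp(c,a);up=T[:3,3]+[-.0,0,.07]
    ctrl.movep(up,rv(T[:3,:3])); ctrl.line_to(T[:3,3],rate=.12); ctrl.hold(.5)
    p,d,K,W=shot(f"scan{k}");im.append(p);ctrl.hold(1.2)
    p,d,K,W=shot(f"scanb{k}");im.append(p)
    try: print("at",tray_pose(cloud(d,K,W),c))
    except Exception as e: print(e)
    ctrl.line_to(up,rate=.15)
ctrl.movep(GP+[0,0,.13],rv(GM))
P=topview()
for k in (0,1):print("post",tray_pose(P,g[k]))
print(monitor.get_width(),monitor.get_time_s())
cv2.imwrite("pics/m2.png",np.vstack([np.hstack([cv2.resize(x,(400,300)) for x in im[i:i+2]]) for i in (0,2)])[:,:,::-1])
E
```

```text
pre [0.6091 0.0627] 0.9 [78.6 57. ]
at (array([ 0.58114075, -0.00090802]), -1.1815567016601562, array([51.61092377, 62.21934891]))
pre [ 0.5885 -0.0172] 24.0 [78.9 56.2]
at (array([ 0.56525287, -0.02766924]), -65.91473960876465, array([27.04697227, 56.21585846]))
post (array([0.60897156, 0.063076  ]), -3.4795989990234375, array([55.96337128, 77.59185791]))
post (array([ 0.58825745, -0.01741235]), 24.656288146972656, array([78.5281601 , 56.70114517]))
0.34335496608907473 21.8083
```

View pics/m2.png

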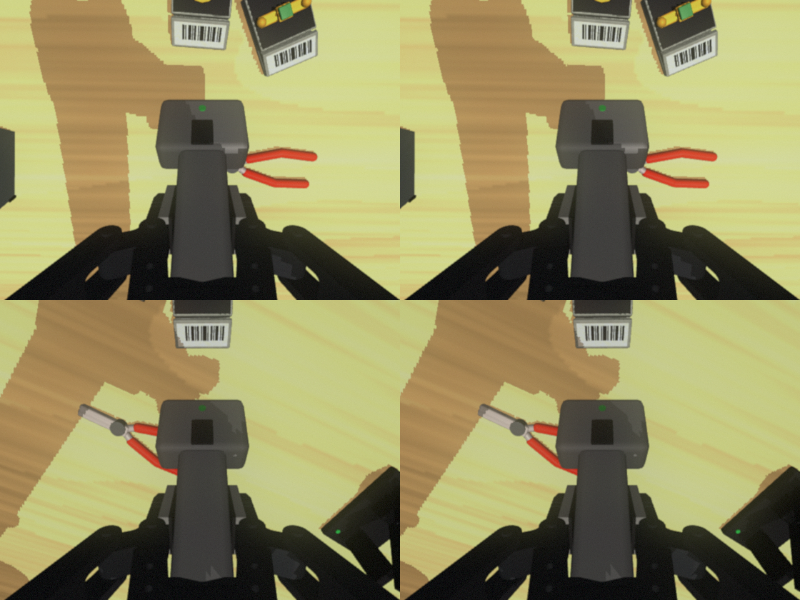

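The brooch tray was knocked to (0.588, −0.017) with yaw 24° before its own reading. I measured it again before scanning, and both labels (half-scale columns 200 and 203) line up with the scanner axis at 203. Now the scanner goes home.

```bash
python3 - <<'E'
from h import *
ctrl.line_to(GP+[0,0,.04],rate=.12); f0=np.array(monitor.get_ft_force())
for z in (.02,.01,.006,.004):
    ctrl.line_to(GP+[0,0,z],rate=.04); df=np.array(monitor.get_ft_force())-f0; print(z,df.round(2))
    if df[2]>3: break
command_gripper(0.65); ctrl.hold(.5); print(monitor.get_width())
ctrl.line_to(GP+[0,0,.13],rate=.12)
look((.47,-.34,.06),down(0),.36,(0,.03));shot("home0")
f=np.load("pics/crad0.npz");g=np.load("pics/home0.npz")
for h in (f,g):
    P=cloud(h["d"],h["K"],h["W"]);P[270:]=np.nan;q=P.reshape(-1,3);q=q[np.isfinite(q[:,2])]
    q=q[(abs(q[:,0]-.46)<.1)&(abs(q[:,1]+.348)<.08)&(q[:,2]>.09)];print(len(q),q.min(0).round(4),q.max(0).round(4),q.mean(0).round(4))
    w=q@Rz(-10.7);
    ww=w[w[:,2]>.1];print(np.percentile(ww@[.819,0,.574],[50,90]).round(4),np.percentile(w@[.574,0,-.819],[.5]).round(4),np.percentile(ww[:,1],[1,99]).round(4))
print(monitor.get_time_s())
cv2.imwrite("pics/m3.png",np.hstack([cv2.imread("pics/crad0.png")[100:300,200:420],cv2.imread("pics/home0.png")[100:300,200:420]]))
E
```

```text
0.02 [-0.18  0.18  0.5 ]
0.01 [-0.16 -0.33  0.45]
0.006 [ 0.63 -0.25  0.04]
0.004 [ 0.73 -0.16 -0.64]
0.6479849951470077
2334 [ 0.4367 -0.3666  0.09  ] [ 0.4851 -0.3299  0.1455] [ 0.4622 -0.3474  0.1189]
[0.494 0.495] [0.1693] [-0.2715 -0.2428]
2602 [ 0.4364 -0.3657  0.09  ] [ 0.5157 -0.2742  0.2732] [ 0.4674 -0.343   0.1344]
[0.4942 0.6102] [0.0972] [-0.2708 -0.1753]
26.775
```

View pics/m3.png

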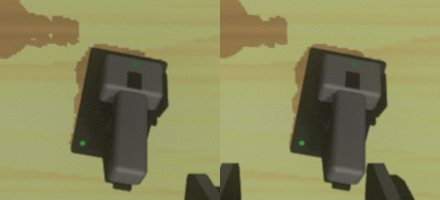

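The scanner is home, in the same pose as at the start. Next is the toggle.

```bash
cat >> h.py <<'E'
CY=-15.7; CC=np.array([.4407,.379,0]); CM=Rz(CY); con=lambda p: CC+CM@np.asarray(p,float)
def toggle(sgn):
    """push the toggle towards sgn*x of the console, guarded"""
    M=down(np.radians(CY)); ex=CM[:,0]*sgn
    pt=lambda s,z: con([sgn*s,-.055,z])
    command_gripper(0.0,40)
    ctrl.movep(pt(-.045,.16),rv(M)); ctrl.line_to(pt(-.045,.081),rate=.12)
    f0=np.array(monitor.get_ft_force())
    for s in np.r_[-.03,-.024:-.0045:.002,-.004:.006:.001]:
        ctrl.line_to(pt(s,.081),rate=.05); f=(np.array(monitor.get_ft_force())-f0)@ex
        print(round(s,4),round(f,2),end="; ")
        if f<-9: break
    ctrl.line_to(pt(s-.012,.081),rate=.1); ctrl.line_to(pt(s-.012,.17),rate=.15)
    print()
E
python3 - <<'E'
from h import *
toggle(1)
look((.435,.373,.06),down(0),.36,(0,.03));shot("tog1");print(monitor.get_time_s())
cv2.imwrite("pics/m4.png",cv2.resize(cv2.imread("pics/tog1.png")[100:280,180:420],None,fx=2,fy=2))
from an import *
comps("tog1",.0725,.11,20)
E
```

```text
-0.03 -0.62; -0.024 -0.12; -0.022 -1.88; -0.02 -1.63; -0.018 -1.58; -0.016 -1.54; -0.014 -1.68; -0.012 -1.7; -0.01 -1.81; -0.008 -0.61; -0.006 -1.76; -0.004 -2.84; -0.003 -1.84; -0.002 -3.55; -0.001 -6.18; 0.0 -7.42; 0.001 -9.1; 
36.625
tog1 [253, 179, 19, 14, 193] z [0.0754 0.0919 0.1077] [0.4636 0.4197] [17.3  6.7] 78.1
tog1 [359, 207, 14, 10, 97] z [0.0766 0.0898 0.0928] [0.4361 0.3239] [ 7.3 14.8] 64.1
```

View pics/m4.png

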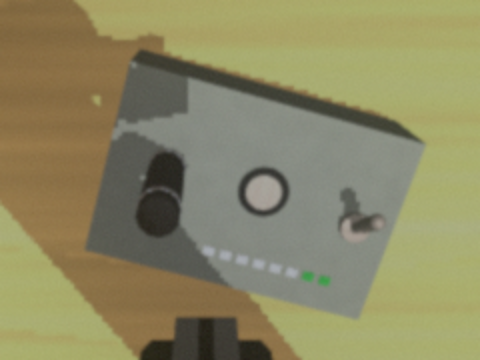

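The toggle leans to +x, so it is on (end near crop (375,222)). Next, take the pen.

```bash
cat >> h.py <<'E'
PW=np.array([.4581,.4208,.0578]); PM=down(0.0); GZ=.026; TIP=GZ+.042
def fz(n=4): return np.mean([monitor.get_ft_force()[2] for _ in range(n)])
def touch(p):
    """press the nib on world point p"""
    p=np.asarray(p,float);at=lambda z: p+[0,0,TIP+z]
    ctrl.movep(at(.06),rv(PM)); ctrl.line_to(at(.006),rate=.08); ctrl.hold(.3); f0=fz();log=[]
    for z in np.arange(.001,-.0046,-.0005):
        ctrl.line_to(at(z),rate=.01); f=fz()-f0; log.append((round(z*1e3,1),round(f,2)))
        if f>1.9 and z<=-.001 or z<-.0005 and f>2.6: break
    ctrl.hold(.6); f1=fz(8)-f0; ctrl.hold(.8); print("touch",log[-6:],"held",round(f1,2),round(fz(8)-f0,2))
    return at
E
python3 - <<'E'
from h import *
command_gripper(0.5,40)
ctrl.movep(PW+[0,0,.13],rv(PM)); ctrl.line_to(PW+[0,0,GZ],rate=.1); f0=np.array(monitor.get_ft_force())
command_gripper(0.0,50); print("w",monitor.get_width()*85,(np.array(monitor.get_ft_force())-f0).round(2))
ctrl.line_to(PW+[0,0,GZ+.08],rate=.08); print((np.array(monitor.get_ft_force())-f0).round(2))
p,d=snapshot("scene");K,W=cam("scene");u,v=px(PW+[0,0,.08],K,W).astype(int)
c=p[max(v-70,0):v+70,u-90:min(u+90,560)];w,_=snapshot("wrist")
cv2.imwrite("pics/m5.png",np.hstack([cv2.resize(c,(514,400)),cv2.resize(w,(286,400))])[:,:,::-1]);print(monitor.get_time_s())
E
```

```text
w 16.76354672740772 [ 0.17 -0.11  3.49]
[ 1.56  0.42 -0.75]
40.2917
```

View pics/m5.png

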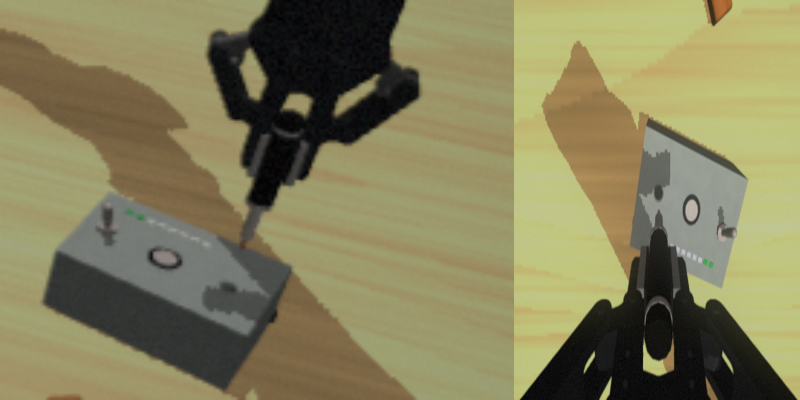

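```bash
python3 - <<'E'
from h import *
p,d=snapshot("scene");K,W=cam("scene");t=np.array(monitor.get_tcp_pos());print(t)
u0,v0=px(PW+[0,0,.08],K,W).astype(int)
s=514/180
for z in (.052,.0,-.026,-.056,-.068):  # top, tcp, shoulder, shank end, tip
    u,v=px(t+[0,0,z],K,W);print(z,(u-u0+90)*s,(v-v0+70)*400/140)
P=cloud(d,K,W)
m=(abs(P[...,0]-t[0])<.06)&(abs(P[...,1]-t[1])<.05)&(P[...,2]>.068)&(P[...,2]<t[2]-.004)
q=P[m]
for lo in np.arange(.07,.18,.01):
    b=q[(q[:,2]>=lo)&(q[:,2]<lo+.01)]
    if len(b): print(round(lo,3),len(b),b[:,:2].mean(0).round(4),b[:,1].min().round(4),b[:,1].max().round(4))
E
```

```text
[0.45781646 0.42053858 0.16309387]
0.052 289.67503730408885 112.24757136524659
0.0 267.2544211243702 173.14095697803737
-0.026 256.65431616211947 201.93036552187016
-0.056 244.8916028144507 233.87736617478888
-0.068 240.320495324856 246.2922886198371
0.09 3 [0.4581 0.4186] 0.4174 0.4202
0.1 12 [0.4613 0.418 ] 0.4149 0.421
0.11 16 [0.4625 0.4185] 0.4145 0.4223
0.12 20 [0.4621 0.4183] 0.4143 0.4231
0.13 19 [0.4649 0.4191] 0.4116 0.427
0.14 39 [0.4652 0.4179] 0.4101 0.4277
0.15 39 [0.4654 0.4181] 0.4102 0.4269
```

The observed tip (243,245) against the expected (240,246) shows the pen is upright. I'll touch the disc, then measure the trays again with the wrist camera.

```bash
cat >> h.py <<'E'
def stone(guess,x,z,tag):
    look((guess[0],guess[1],.04),PM,.34); p,d,K,W=shot(tag)
    P=cloud(d,K,W);c,a,s=tray_pose(P,guess);s1=c+(Rz(a)@[x,0,0])[:2]
    near=np.hypot(P[...,0]-s1[0],P[...,1]-s1[1])<.02
    i=p.astype(int);g=near&(i[...,1]>i[...,0]*1.25)&(i[...,1]>i[...,2]*1.1)&(P[...,2]>z-.006)
    v,u=np.nonzero(g); s2=toplane((u.mean(),v.mean()),z,K,W)[:2] if len(u) else None
    print(tag,c.round(4),round(a,1),s.round(1),"stone geom",s1.round(4),"green",None if s2 is None else s2.round(4),len(u),"z",np.nanmedian(P[...,2][g]).round(4))
    return s1,s2
E
python3 - <<'E'
from h import *
ctrl.line_to(PW+[0,0,.145],rate=.15)
at=touch(con([.005,-.005,.0595])); ctrl.line_to(at(.06),rate=.12)
P=topview()
for k,(g,x,z) in enumerate((((.609,.063),.0145,.039),((.588,-.017),.0145,.043))):
    c,a,s=tray_pose(P,g);print(c.round(4),round(a,1),s.round(1));stone(c,x,z,f"st{k}")
print(monitor.get_time_s())
cv2.imwrite("pics/m6.png",np.hstack([cv2.imread(f"pics/st{k}.png")[60:360,140:480] for k in (0,1)]))
E
```

```text
touch [(np.float64(1.0), np.float64(0.8)), (np.float64(0.5), np.float64(0.87)), (np.float64(0.0), np.float64(1.87)), (np.float64(-0.5), np.float64(2.41)), (np.float64(-1.0), np.float64(2.07))] held 2.75 2.0
[0.6091 0.0632] -3.4 [56.  78.4]
st0 [0.6092 0.0637] -3.3 [56.  79.9] stone geom [0.6237 0.0629] green [0.5323 0.063 ] 257 z 0.2633
[ 0.5882 -0.0173] 25.1 [80.5 56.6]
st1 [ 0.5887 -0.0168] 24.3 [79.8 56.2] stone geom [ 0.602  -0.0108] green [ 0.523  -0.0082] 222 z 0.0441
47.85
```

View pics/m6.png

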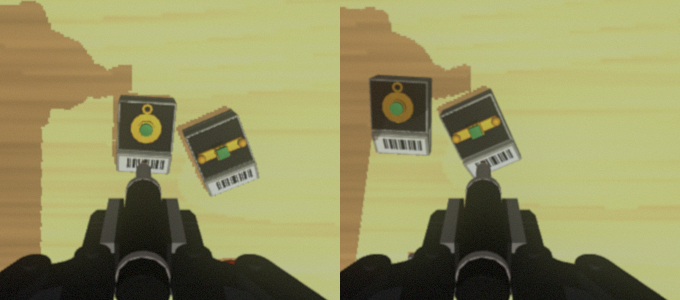

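```bash
sed -i 's/(P\[...,2\]>z-.006)/(abs(P[...,2]-z)<.006)/; s/z<=-.001 or/z<=-.0015 or/' h.py
python3 - <<'E'
from h import *
for k,(g,x,z) in enumerate((((.609,.0637),.0145,.039),((.5887,-.0168),.0145,.043))):
    s1,s2=stone(np.array(g),x,z,f"su{k}")
    if s2 is None or np.hypot(*(s1-s2))>.003: print("mismatch");break
    s=(s1+s2)/2
    at=touch(np.r_[s,z]); ctrl.line_to(at(.06),rate=.12)
    P=topview();print("after",[ (tray_pose(P,q)[0].round(4),round(tray_pose(P,q)[1],1)) for q in ((.609,.0637),(.5887,-.0168))])
print(monitor.get_time_s(),monitor.get_width())
p,d=snapshot("scene");K,W=cam("scene");u,v=px(con([0,0,.058]),K,W).astype(int)
cv2.imwrite("pics/m7.png",cv2.resize(p[v-40:v+50,u-60:u+60,::-1],None,fx=5,fy=5))
E
```

```text
su0 [0.6091 0.0636] -3.3 [56.1 80.2] stone geom [0.6236 0.0628] green [0.624  0.0623] 110 z 0.0387
touch [(np.float64(1.0), np.float64(0.85)), (np.float64(0.5), np.float64(1.82)), (np.float64(0.0), np.float64(2.23)), (np.float64(-0.5), np.float64(2.53)), (np.float64(-1.0), np.float64(2.82))] held 2.29 2.01
after [(array([ 0.5938, -0.0113]), 24.1), (array([ 0.5886, -0.0172]), 24.5)]
su1 [ 0.5887 -0.0168] 24.3 [79.9 56.2] stone geom [ 0.6019 -0.0109] green [ 0.6019 -0.0107] 118 z 0.0429
touch [(np.float64(0.5), np.float64(-0.34)), (np.float64(0.0), np.float64(1.8)), (np.float64(-0.5), np.float64(1.12)), (np.float64(-1.0), np.float64(2.34)), (np.float64(-1.5), np.float64(1.35)), (np.float64(-2.0), np.float64(1.92))] held 2.26 1.89Traceback (most recent call last):
  File "<stdin>", line 7, in <module>
  File "h.py", line 39, in tray_pose
    i=1+np.argmax(st[1:,4]);q=P[l==i]
        ~~~~~~~~~^^^^^^^^^^
    return _wrapfunc(a, 'argmax', axis=axis, out=out, **kwds)
    return bound(*args, **kwds)
ValueError: attempt to get argmax of an empty sequence
```

Both touches look good. Putting the pen back.

```bash
python3 - <<'E'
from h import *
ctrl.movep(PW+[0,0,.16],rv(PM)); ctrl.line_to(PW+[0,0,GZ+.056],rate=.12); ctrl.hold(.3)
f0=np.array(monitor.get_ft_force())
for z in (.045,.035,.025,.015,.008,.004,.002,.001,0):
    ctrl.line_to(PW+[0,0,GZ+z],rate=.05); df=np.array(monitor.get_ft_force())-f0; print(z,df.round(1),end=" ")
    if df[2]>6: break
command_gripper(0.5); ctrl.hold(.4); print(monitor.get_width())
ctrl.line_to(PW+[0,0,.13],rate=.1)
look((.435,.373,.06),down(0),.36,(0,.03));shot("pen1");print(monitor.get_time_s())
cv2.imwrite("pics/m7.png",cv2.resize(cv2.imread("pics/pen1.png")[100:280,180:420],None,fx=2,fy=2))
from an import *
comps("pen1",.125,.16,30)
E
```

```text
0.045 [-0.3 -0.1 -0.3] 0.035 [-0.9 -0.5  0.4] 0.025 [-0.8 -0.5  0.2] 0.015 [-1.3  0.4  0.1] 0.008 [-0.4 -0.  -1.1] 0.004 [-0.1  0.4  0.1] 0.002 [-1. -0.  0.] 0.001 [-0.6 -0.4 -1.1] 0 [-2.3 -0.9  6.4] 0.5007704918353582
67.6583
pen1 [249, 195, 23, 24, 453] z [0.1268 0.1354 0.1368] [0.4587 0.4209] [17.3 17.6] 0.5
```

View pics/m7.png

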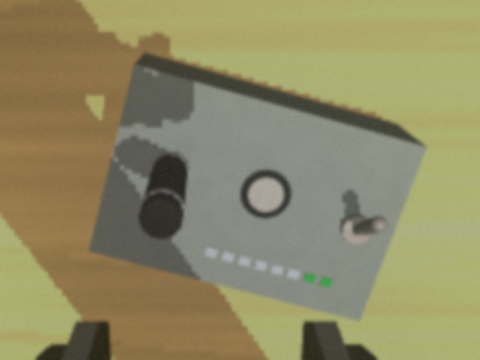

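The pen is home, with its top at 135.4 mm as at the start. Now switch off and make the final checks.

```bash
python3 - <<'E'
from h import *
toggle(-1)
look((.435,.373,.06),down(0),.36,(0,.03));shot("tog2")
from an import *
comps("tog2",.0725,.11,20); comps("tog2",.125,.16,30)
ctrl.movej([-1.265,0.321,-0.07,1.45,0.023,1.371,-0.057])
P=topview()
for g in ((.609,.0637),(.5887,-.0168)): print(tray_pose(P,g,.06))
p,_=snapshot("top");cv2.imwrite("pics/m8.png",np.vstack([cv2.resize(p[100:290,60:480,::-1],(796,360)),cv2.resize(cv2.imread("pics/tog2.png")[140:260,140:460],(796,230))[:, :]]));print(monitor.get_time_s(),monitor.get_ft_force())
E
```

```text
-0.03 -0.67; -0.024 -1.6; -0.022 -2.24; -0.02 -2.02; -0.018 -1.83; -0.016 -1.4; -0.014 -1.34; -0.012 -1.15; -0.01 -2.15; -0.008 -1.26; -0.006 -1.72; -0.004 -3.55; -0.003 -6.31; -0.002 -6.83; -0.001 -8.14; 0.0 -11.05; 
tog2 [253, 179, 19, 15, 193] z [0.0744 0.0922 0.108 ] [0.4635 0.4199] [17.   6.6] 79.2
tog2 [354, 221, 9, 20, 153] z [0.0749 0.0855 0.093 ] [0.4171 0.3287] [ 7.6 14.2] 72.9
tog2 [248, 194, 23, 25, 459] z [0.1268 0.1354 0.1368] [0.4585 0.4209] [17.7 17.7] 42.7
(array([0.60879462, 0.06308282]), -3.1305618286132812, array([55.95517349, 78.73706055]))
(array([ 0.58865973, -0.01691171]), 23.993385314941406, array([78.53929138, 56.43645859]))
77.3 [ 0.45723499 -0.40970231 -0.13490667]
```

View pics/m8.png

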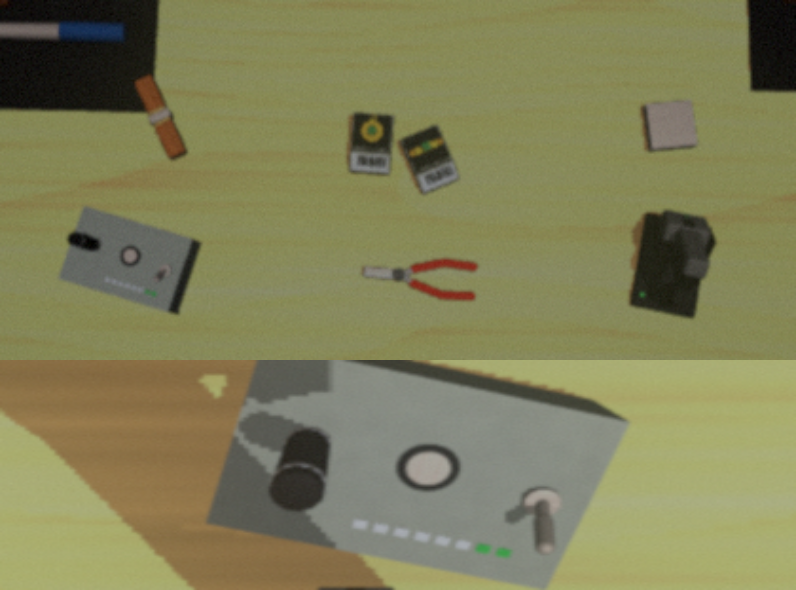

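The final pictures show the toggle off (bat near (545,530) leaning to −x), the pen in its well and the scanner in its cradle. The trays are flat, and the pliers and clamp have not moved.

```bash
python3 -c "
from bench import *
print(ctrl.job_done())"
```

```text
the job is handed in; nothing more can be done
None
```

Job handed in after about 77 s: pendant and brooch labels scanned, disc and both stones pressed, scanner and pen back home, tester off; the bench gave no read-out confirming the label reads or touches, so I judged those from position and force alone.

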